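Switch on the portion scale and tare it

ROBOT

A 6-joint arm with a two-finger parallel gripper is mounted at the origin on the work surface. World frame = base frame: x ahead of the robot, y to its left, z up, the work surface at z = 0. Lengths are in m, angles in degrees, forces in N, time in s.
With the tool pointing down it reaches from about 0.4 to 0.825 m from the base axis. Payload 7 kg.
Tool frame: the origin (TCP) lies at the very end of the fingers, on their centre line; the grasp point (between the pads) lies 19 mm behind it; z points along the fingers, y is the line along which they close (so a half turn about z gives the same grasp; the last joint's range is limited). The gripper opens to 88 mm and grips with 3 to 60 N. Pads are 19 mm wide; open, the fingers measure 130 mm over their backs; the gripper's body (78 mm by 193 mm) begins 47 mm behind the grasp point.
Start: joints at [88.069, 20.546, 0.682, 0, -70.136, -16.507], TCP at [0.213, 0.64, 0.227] pointing down, gripper open.
Joint ranges: [-176.03, 176.03], [-82.01, 121.73], [-58.28, 71.71], [-173.87, 95.51], [-174.79, -0.11], [-173.66, 173.66]. Speed limits (degrees/s): [136.94, 136.94, 172.46, 180, 180, 180].

INTERFACE

Orientations are given as [roll, pitch, yaw] about the fixed x, y, z axes, in that order (R = Rz(yaw) Ry(pitch) Rx(roll)).
In Python, from plant import r gives the robot as it stands. The module is installed in compiled form; this text tells all that it offers.
- The arm moves only by the tool jog_arm, never from a script. Its arguments are lists of equal length, an entry for each row: "travel": the shift along the tool's x, y, z each as a share of 50 cm, from -1 to 1, a list of three; "dr": the turn, a rotation vector about the tool's x, y, z each as a share of 360 degrees, from -1 to 1, a list of three; "claw": the opening, from 0 (shut) to 1 (fully open). A call has exactly 10 rows; each row is the pose to reach, as a shift and turn from the pose commanded when the call began, along the tool's axes at that moment, turning the shorter way round; what a row does not reach only later rows make up. A row lasts 1/8 s, in which the tool goes at most 62.5 mm and 10.7 degrees, less where a joint would pass 70% of its speed; a pose out of reach is approached as far as the arm can. A call with a number of a shift or a turn outside -1 to 1 is refused whole. A call with a gripper value outside its range is refused whole. The fingers move at their own pace and stop on an object; "newtons" is the grip in N (left out, the last holds). Time passes only in rows, so rows that repeat a pose let the fingers close, or fill a call up. It gives the time, the measured TCP pose, the force, the opening and the grip force at its end, in the units of the state.
- r.get_state(): the state, without advancing time (a new reading comes with each control period).
- r.capture(name): name is "scene" or "side" or "wrist"; returns a dict with "pixels" (384x512x3 uint8, red, green, blue), "range_z" (384x512 float32, m along the optical axis (not along the pixel's ray), 0 where there is no reading), "fx", "fy", "cx", "cy" (pixels), "dist_coeffs" ([k1, k2, p1, p2, k3] as OpenCV has them; the pictures are not rectified), "position" and "attitude" of the camera in the world; the wrist camera has in their place "hand_eye" (4x4, takes a point from camera to tool coordinates, whose origin is the TCP and whose axes are the flange's). Camera axes: x right, y up, looking along -z (the intrinsics and any distortion apply to the point x, -y, -z); pixel columns grow to the right and rows downward; lengths in m; the calibration is good to about 2 mm. A picture is of the moment at which its call begins: read the wrist's pose just before it.
- r.close_job(): hands the job in; it is judged then, once.
Trained networks look in the newest picture that a camera, given by its name, has taken for a name from the list of things; names that differ only in an ending like _2 or _b are one class to them, and where a whole thing is asked for, a point or a joint stands for the part that bears it (a point fixed in the world has none). Each returns a list of dicts, best first, with "conf" (0 to 1); they miss things now and then, are a little off and sometimes report something else, mostly with a low value. They report only what shows in the picture. A call takes as long as a camera call.
- r.boxes_of(name, camera): "extent" ([left, top, right, bottom] in pixels, round what is visible of it).
- r.regions_of(name, camera): "pixels" (384x512 bool, what is visible of it) and "extent" ([left, top, right, bottom] in pixels, round what is visible of it).
- r.tip_of(name, camera): "at" ([column, row] in pixels: a listed point, or the origin of a listed thing).
The state is a dict: "time_s": time; "joints": joint angles; "qd": joint speeds; "joint_torque": joint torques, N m; "tcp_pos": TCP position; "eef_rot": TCP orientation; "contact_force": force on the tool from outside, world axes, zero at the start; "moment": the same for the moment, N m; "gripper_width": finger opening in m; "gripper_force": force on a finger pad.
Only numpy, scipy, OpenCV 4.12 (cv2) and the standard library are available. Lean on these libraries where they do the work, as an engineer would, in place of code of your own. Each camera call takes 0.05 s, during which the arm holds its last target. There are 200 camera calls.

TASK

The empty bowl is standing on the portion scale, ready for weighing sandwich filling. With closed fingertips, gently switch the scale on by pressing the raised end of its rocker switch all the way down, then zero it by pressing the long bar-shaped tare key fully down for a moment and letting it come up again. Do not let the arm touch the round key, the square key or the bowl, and leave the jar and the spreader where they are; nothing is to be picked up.

Things in the scene. Friction and masses are not known exactly. Their poses are not given: they have to be found in the camera images.
- scale: Fixed bench scale, white housing 310 x 270 mm, flat top 60 mm high. Origin on the counter under it, 150 mm behind its robot-side face; x points from the keypad end (robot side) to the pan end, z up. Controls: one row along y at x = -105 mm, places y = -93, -31, 31, 93 mm; which is where varies. Steel weighing pan 190 x 200 mm, top at 76 mm, centred at x = 60 mm.
- power_base: Black base plate (74 x 38 x 4 mm) of the rocker switch; origin at its underside centre, axes as the scale's. White rocker 28 mm wide (y), 60 mm long (x): two facets meeting in a shallow valley at the pivot. Off: robot-side facet level, 71 mm above the counter, pan-side facet sloping up at 0.4 rad to an end 11.7 mm higher. On: pan-side facet level at 71 mm, the other raised.
- power (a joint): Rocker angle in rad about the scale's y axis: 0 = off, 0.4 = fully on (pan-side end down, against its stop). It has friction only (about 0.03 N m, so 1 to 4 N at the end) and stays where it is left.
- power_raised (a point): Top edge of the rocker's pan-side end (the end that is raised when off); moves with the rocker. It is 30 mm from the pivot along the facet.
- power_pivot (a point): The bottom of the valley, on the rocker's pivot axis, 71 mm above the counter; fixed.
- tare_base: Base plate of the tare key (black, 54 x 26 x 3 mm) on the scale's top; origin at its underside centre, axes parallel to the scale's; it carries the key: a white bar 46 mm long (scale x) and 18 mm wide (scale y).
- tare (a joint): How far the tare key is pressed, m: 0 = up, 0.005 = fully down. Its spring pushes back with 1.2 N at the start to 4 N fully down; it comes up by itself.
- tare_top (a point): Centre of the top face of the tare key, 72 mm above the counter when up; moves with the key.
- units_base: The round key (white, 28 mm diameter, top 72 mm above the counter) with its black base; origin at the base's underside centre. Not to be touched.
- units (a joint): How far the round key is pressed, m: 0 = up, 0.005 = fully down.
- count_base: The square key (white, 27 x 27 mm, top 72 mm above the counter) with its black base; origin at the base's underside centre. Not to be touched.
- count (a joint): How far the square key is pressed, m: 0 = up, 0.005 = fully down.
- bowl: Empty round aluminium bowl, 100 mm wide, 50 mm high, loose on the scale's pan, near the pan's middle (rim 126 mm above the counter). Origin at its underside centre. Not to be touched.
- jar: Closed amber jar, 68 mm wide, 110 mm high, loose on the counter beside the scale. Origin at its underside centre.
- spreader: Spreading spatula about 200 mm long with a wooden handle, lying loose on the counter beside the scale. Origin at its underside.

How it is judged:
By the outcome, as a careful person would: the job done as asked, in the order asked, and still so for the second after the job is handed in, with the robot touching nothing.
It also fails if it takes over 38 s, if anything falls off the work surface, if the arm or the gripper's body presses on something with over 40 N, if the wrist force passes 120 N, or if a joint passes its speed limit or range.

## Working session

There is one attempt and no reset: what is moved stays moved. The work goes in short steps, Python scripts to look and compute and a tool call to move; the robot and the scene stay as the last step left them, time stands still between calls to the robot, and variables do not carry over. Pictures are saved under pics/ and viewed, at most 10 in all, crops included, and the job is handed in when it is done.

Besides the shell and the picture viewer there is one more tool, called after "Request:" in YAML: its name, and indented under it one key for each argument. jog_arm: Moves the arm, as the interface text tells. Its arguments: {"type":"object","properties":{"travel":{"type":"array"},"dr":{"type":"array"},"claw":{"type":"array"},"newtons":{"type":"number"}},"required":["travel","dr","claw"]}

```bash
mkdir -p pics; cat > h.py <<'E'
import numpy as np, cv2
from scipy.spatial.transform import Rotation as R
from plant import r
def cam(name):
    s=r.get_state(); c=r.capture(name)
    K=np.array([[c['fx'],0,c['cx']],[0,c['fy'],c['cy']],[0,0,1.]])
    if 'hand_eye' in c:
        T=np.eye(4);T[:3,:3]=R.from_euler('xyz',s['eef_rot'],degrees=True).as_matrix();T[:3,3]=s['tcp_pos'];T=T@np.array(c['hand_eye'])
    else:
        T=np.eye(4);a=np.array(c['attitude'],float)
        T[:3,3]=c['position'];T[:3,:3]=a if a.shape==(3,3) else R.from_euler('xyz',a,degrees=True).as_matrix() if a.size==3 else R.from_quat(a).as_matrix()
    return c,K,np.array(c['dist_coeffs'],float),T
def ray(C,uv):
    c,K,d,T=C
    p=cv2.undistortPoints(np.array(uv,float).reshape(-1,1,2),K,d).reshape(-1,2)
    return np.c_[p[:,0],-p[:,1],-np.ones(len(p))]@T[:3,:3].T, T[:3,3]
def onz(C,uv,z):
    v,o=ray(C,uv); return o+v*((z-o[2])/v[:,2])[:,None]
def depthpt(C,uv):
    v,o=ray(C,uv); u=np.round(np.array(uv).reshape(-1,2)).astype(int)
    return o+v*C[0]['range_z'][u[:,1],u[:,0]][:,None]
def save(C,n): cv2.imwrite('pics/'+n,C[0]['pixels'][:,:,::-1])
E
python3 - <<'E'
from h import *
np.set_printoptions(precision=4,suppress=True)
print(r.get_state())
for n in ['scene','side','wrist']:
    C=cam(n); save(C,n+'1.png')
    print(n,C[0].get('attitude'),C[3][:3,3])
    for t,z in [('power_raised',.0827),('power_pivot',.071),('power_base',.06),('tare_top',.072),('tare_base',.06),('units_base',.06),('count_base',.06),('bowl',.076),('scale',0),('jar',0),('spreader',0)]:
        for o in r.tip_of(t,n)[:2]: print(t,round(o['conf'],2),np.round(o['at'],1),onz(C,o['at'],z)[0])
ims=[cv2.imread(f'pics/{n}1.png') for n in ['scene','side','wrist']]
m=np.zeros((600,800,3),np.uint8)
for i,(x,y) in enumerate([(0,0),(400,0),(0,300)]): m[y:y+300,x:x+400]=cv2.resize(ims[i],(400,300))
cv2.imwrite('pics/m1.png',m)
E
```

```text
{'time_s': 0.0, 'joints': array([ 88.0692,  20.5921,   0.6336,  -0.0209, -70.1335, -16.5052]), 'qd': array([-0.0623, -0.0754, -0.0129, -0.0759, -0.0029, -0.0493]), 'joint_torque': array([ -0.0009, -58.2715,  29.3051,   6.9972,   0.0069,  -0.0002]), 'tcp_pos': array([0.2134, 0.6399, 0.2256]), 'eef_rot': array([179.9062,  -0.0074, -18.4431]), 'contact_force': array([-0.5626, -0.3011,  0.1591]), 'moment': array([ 0.0424, -0.0207,  0.0047]), 'gripper_force': 0.0, 'gripper_width': 0.08772052292880189}
scene [ 59.0908   0.087  150.3399] [1.0523 0.7692 0.5734]
power_raised 0.44 [261.4 166.2] [ 0.5749 -0.0436  0.0827]
power_pivot 0.55 [270.8 170. ] [ 0.5531 -0.0325  0.071 ]
power_base 0.55 [271.9 173.5] [ 0.5498 -0.032   0.06  ]
power_base 0.27 [259.9 164.4] [ 0.551  -0.0924  0.06  ]
tare_top 0.61 [266.4 171.9] [ 0.5693 -0.0276  0.072 ]
tare_top 0.49 [290.5 208.5] [0.6105 0.1452 0.072 ]
tare_base 0.8 [292.6 213.5] [0.6072 0.1494 0.06  ]
units_base 0.47 [277.7 186.7] [0.573  0.0332 0.06  ]
bowl 0.61 [218.1 191.8] [0.7216 0.0068 0.076 ]
scale 0.6 [239.7 218.6] [0.6793 0.0313 0.    ]
jar 0.72 [
[... 155 characters left out ...]
_raised 0.83 [258.7 226.4] [ 0.5864 -0.036   0.0827]
power_pivot 0.88 [241.  232.7] [ 0.5558 -0.0215  0.071 ]
power_base 0.83 [240.6 239.7] [ 0.5509 -0.0273  0.06  ]
tare_top 0.64 [215.2 176.6] [0.6012 0.1634 0.072 ]
tare_base 0.59 [219.2 181.5] [0.6069 0.1568 0.06  ]
units_base 0.67 [232. 216.] [0.5716 0.0398 0.06  ]
count_base 0.73 [223.4 200.1] [0.5821 0.0938 0.06  ]
count_base 0.61 [241.2 163.9] [0.685  0.1892 0.06  ]
bowl 0.73 [304.6 193.5] [0.7262 0.0003 0.076 ]
bowl 0.4 [239.3 161.1] [0.6756 0.1813 0.076 ]
scale 0.76 [282.  222.1] [0.6852 0.0204 0.    ]
jar 0.57 [311.8 295.5] [ 0.6143 -0.1683  0.    ]
spreader 0.78 [237.6 164.1] [0.7211 0.2699 0.    ]
wrist None [0.2813 0.6183 0.3848]
```

View pics/m1.png

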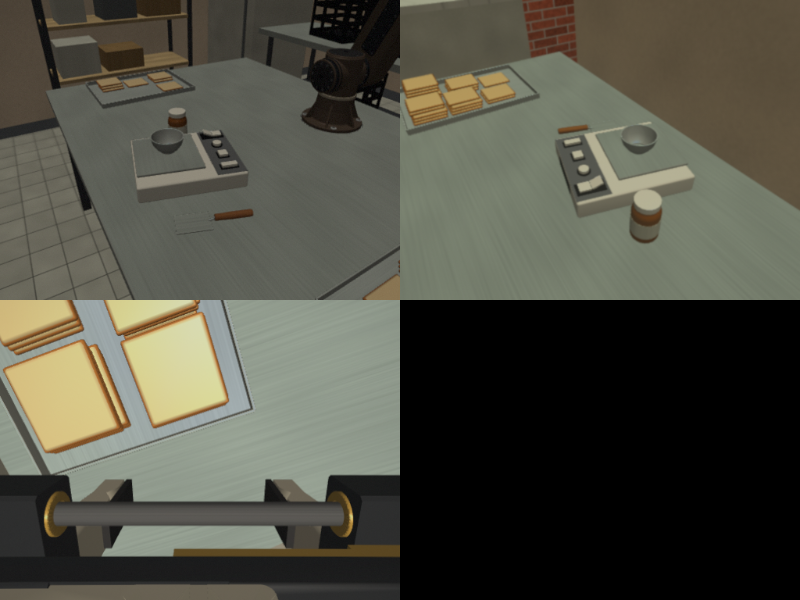

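Scene: the rocker is at the scale's robot-right end (scene view ~(210,133)), followed by the round key, square key and tare key (230,165). The scale is yawed about -17°. Next I'll move the wrist camera over the keypad with the fingers closed.

Request:
jog_arm:
  travel:
    - [0.12, 0.11, -0.05]
    - [0.23, 0.22, -0.05]
    - [0.33, 0.32, -0.05]
    - [0.43, 0.42, -0.05]
    - [0.53, 0.52, -0.05]
    - [0.63, 0.62, -0.05]
    - [0.73, 0.71, -0.05]
    - [0.82, 0.8, -0.05]
    - [0.89, 0.867, -0.05]
    - [0.89, 0.867, -0.05]
  dr:
    - [0, 0, -0.005]
    - [0, 0, -0.005]
    - [0, 0, -0.005]
    - [0, 0, -0.005]
    - [0, 0, -0.005]
    - [0, 0, -0.005]
    - [0, 0, -0.005]
    - [0, 0, -0.005]
    - [0, 0, -0.005]
    - [0, 0, -0.005]
  claw: [0, 0, 0, 0, 0, 0, 0, 0, 0, 0]
  newtons: 10

```text
time_s: 3.05
tcp_pos: [0.4993, 0.0865, 0.2521]
eef_rot: [-179.9, -0.1, -16.6]
contact_force: [1.1, 1.0, 0.4]
gripper_width: 0.0009
gripper_force: 0.0
```

```bash
cat > look.py <<'E'
from h import *
import sys
np.set_printoptions(precision=4,suppress=True)
s=r.get_state(); print(s['time_s'],s['tcp_pos'],s['eef_rot'],s['contact_force'],s['gripper_width'])
C=cam('wrist'); save(C,sys.argv[1])
for t,z in [('power_raised',.0827),('power_pivot',.071),('power_base',.06),('tare_top',.072),('tare_base',.06),('units_base',.06),('count_base',.06),('bowl',.076)]:
    for o in r.tip_of(t,'wrist')[:2]: print(t,round(o['conf'],2),np.round(o['at'],1),onz(C,o['at'],z)[0],'depth',depthpt(C,o['at'])[0])
E
python3 look.py w2.png
```

```text
3.05 [0.4993 0.0865 0.2521] [-179.9484   -0.0523  -16.6189] [1.1386 0.9923 0.3612] 0.0009231635194965838
power_raised 0.55 [362.5  56.6] [ 0.5807 -0.0426  0.0827] depth [ 0.5807 -0.0428  0.0823]
power_pivot 0.84 [355.7  87.3] [ 0.5555 -0.0346  0.071 ] depth [ 0.5555 -0.0348  0.0702]
power_base 0.75 [351.2  85.1] [ 0.5585 -0.0339  0.06  ] depth [ 0.5588 -0.0304  0.0722]
power_base 0.58 [48.4 19.4] [0.7    0.2329 0.06  ] depth [0.7171 0.2544 0.0148]
tare_top 0.79 [167.3  88.8] [0.6069 0.1432 0.072 ] depth [0.6068 0.1431 0.0724]
tare_base 0.86 [164.4  93.7] [0.6046 0.1504 0.06  ] depth [0.6034 0.1475 0.0721]
units_base 0.58 [285.8  93. ] [0.5701 0.0315 0.06  ] depth [0.57   0.0327 0.0719]
count_base 0.95 [227.   91.2] [0.5888 0.0885 0.06  ] depth [0.5881 0.0877 0.0722]
bowl 0.64 [287.5  89.8] [0.5724 0.0308 0.076 ] depth [0.5724 0.0303 0.0719]
```

View pics/w2.png

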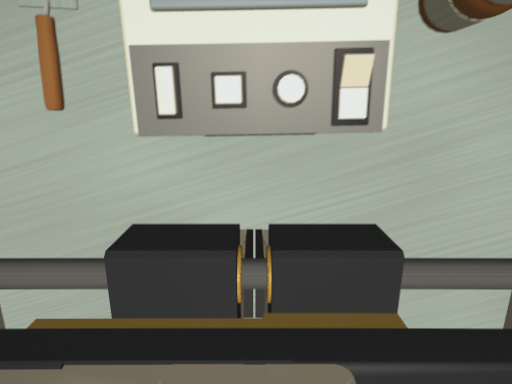

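The wrist view shows the tare bar at about (166,90), the square at (228,90) and the circle at (291,89). The rocker is at (355,87), with its raised facet tinted at the top (357,70). I'll refine these from the depth data.

```bash
python3 - <<'E'
from h import *
np.set_printoptions(precision=4,suppress=True)
C=cam('wrist'); im=C[0]['pixels'].astype(int); 
m=(im.min(2)>140).astype(np.uint8); m[:47]=0;m[132:]=0;m[:,:140]=0;m[:,382:]=0
n,l,st,_=cv2.connectedComponentsWithStats(m)
cs=[]
for i in range(1,n):
    if st[i][4]<150: continue
    v,u=np.nonzero(l==i); P=depthpt(C,np.c_[u,v])
    (cx,cy),wh,a=cv2.minAreaRect(np.c_[P[:,0],P[:,1]].astype(np.float32)*1000)
    print(st[i],[round(x,1) for x in(cx,cy)],np.round(wh,1),round(a,1),'z',np.percentile(P[:,2],[5,50,95])); cs.append((u.min(),cx,cy))
cs.sort(); a,b=cs[0],cs[-2 if len(cs)>4 else -1]
for p,q in zip(cs,cs[1:]): print('yaw',np.degrees(np.arctan2(-(p[1]-q[1]),p[2]-q[2])),np.hypot(p[1]-q[1],p[2]-q[2]))
E
```

```text
[ 185   47  151   77 6405] [582.8, 57.9] [148.4  73.2] 73.5 z [0.0591 0.0604 0.0617]
[ 340   53   37   65 1842] [567.6, 7.8] [117.5  58.4] 72.4 z [0.0701 0.0725 0.082 ]
[156  65  21  48 844] [595.7, 110.5] [93.9 44.2] 74.8 z [0.0706 0.0719 0.0731]
[279  73  28  29 640] [574.6, 40.4] [54.6 26.5] 79.2 z [0.0704 0.072  0.0734]
[216  74  28  28 750] [586.0, 83.2] [36.8 29.4] 73.6 z [0.0706 0.0719 0.0732]
yaw -13.765237822833633 54.08341439868168
yaw 172.78514583394207 25.49480930493739
yaw -14.856240372232273 44.307353939012934
yaw -12.167411403319548 33.350162956494
```

```bash
cat > fit.py <<'E'
from h import *
np.set_printoptions(precision=1,suppress=True)
C=cam('wrist'); im=C[0]['pixels'].astype(int)
m=(im.min(2)>140).astype(np.uint8)
n,l,st,_=cv2.connectedComponentsWithStats(m)
for i in range(1,n):
    if not 300<st[i][4]<2500: continue
    v,u=np.nonzero(l==i)
    P=onz(C,np.c_[u,v],.072)*1000
    print(st[i],'mean',P.mean(0)[:2],[np.round(x,1) for x in cv2.minAreaRect(P[:,:2].astype(np.float32))])
E
python3 fit.py
```

```text
[ 340   53   37   65 1844] mean [556.5 -32.6] [array([555.6, -32.6]), array([29.2, 60.7]), np.float64(70.5)]
[156  65  21  48 843] mean [606.1 147. ] [array([605.6, 147.1]), array([17.2, 44. ]), np.float64(74.3)]
[279  73  28  29 640] mean [572.6  28. ] [array([572.3,  28.2]), array([26.6, 26. ]), np.float64(73.5)]
[216  74  28  28 748] mean [589.5  87.6] [array([589.4,  87.5]), array([26.4, 25.1]), np.float64(73.6)]
```

Request:
jog_arm:
  travel:
    - [0.1, 0.09, 0.03]
    - [0.2176, 0.194, 0.08]
    - [0.2176, 0.194, 0.16]
    - [0.2176, 0.194, 0.22]
    - [0.2176, 0.194, 0.27]
    - [0.2176, 0.194, 0.3]
    - [0.2176, 0.194, 0.3]
    - [0.2176, 0.194, 0.3]
    - [0.2176, 0.194, 0.3]
    - [0.2176, 0.194, 0.3]
  dr:
    - [0, 0, -0.003]
    - [0, 0, -0.003]
    - [0, 0, -0.003]
    - [0, 0, -0.003]
    - [0, 0, -0.003]
    - [0, 0, -0.003]
    - [0, 0, -0.003]
    - [0, 0, -0.003]
    - [0, 0, -0.003]
    - [0, 0, -0.003]
  claw: [0, 0, 0, 0, 0, 0, 0, 0, 0, 0]

```text
time_s: 4.85
tcp_pos: [0.5754, -0.0356, 0.1023]
eef_rot: [-180.0, -0.1, -15.6]
contact_force: [0.3, -0.5, 0.8]
gripper_width: 0.0005
gripper_force: 0.0
```

```bash
python3 - <<'E'
from h import *
s=r.get_state();print(s['time_s'],s['tcp_pos'],s['eef_rot'],s['contact_force'])
a=cam('side')[0]['pixels'][110:300,150:380,::-1]; b=cam('scene')[0]['pixels'][100:290,180:330,::-1]
f=lambda x:cv2.resize(x,None,fx=2.1,fy=2.1,interpolation=cv2.INTER_CUBIC)
cv2.imwrite('pics/c3.png',np.hstack([f(a),f(b)]))
E
```

```text
4.85 [ 0.57538686 -0.03562518  0.10234387] [-1.79963754e+02 -6.72871042e-02 -1.55503581e+01] [ 0.26438603 -0.49743669  0.759959  ]
```

View pics/c3.png

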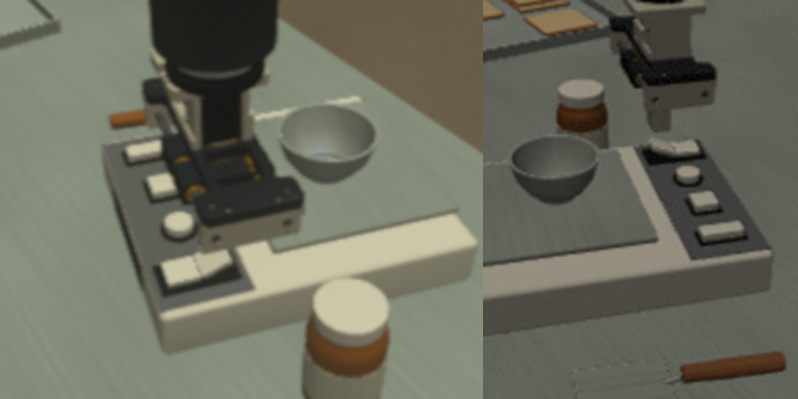

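Both views show the closed fingertips above the raised rocker end: left view (210,235), right view (658,120). Next is a slow press.

Request:
jog_arm:
  travel:
    - [0, 0.004, 0.02]
    - [0, 0.004, 0.032]
    - [0, 0.004, 0.038]
    - [0, 0.004, 0.044]
    - [0, 0.004, 0.05]
    - [0, 0.004, 0.055]
    - [0, 0.004, 0.059]
    - [0, 0.004, 0.062]
    - [0, 0.004, 0.062]
    - [0, 0.004, 0.062]
  dr:
    - [0, 0, 0]
    - [0, 0, 0]
    - [0, 0, 0]
    - [0, 0, 0]
    - [0, 0, 0]
    - [0, 0, 0]
    - [0, 0, 0]
    - [0, 0, 0]
    - [0, 0, 0]
    - [0, 0, 0]
  claw: [0, 0, 0, 0, 0, 0, 0, 0, 0, 0]

```text
time_s: 6.2
tcp_pos: [0.5746, -0.0376, 0.0713]
eef_rot: [-180.0, -0.0, -15.5]
contact_force: [-1.2, 0.3, 6.3]
gripper_width: 0.0007
gripper_force: 3.6
```

Request:
jog_arm:
  travel:
    - [0, 0, 0.001]
    - [0, 0, 0.0015]
    - [0, 0, 0.002]
    - [0, 0, 0.0025]
    - [0, 0, 0.003]
    - [0, 0, 0.003]
    - [0, 0, 0.003]
    - [0, 0, 0.003]
    - [0, 0, 0.003]
    - [0, 0, 0.003]
  dr:
    - [0, 0, 0]
    - [0, 0, 0]
    - [0, 0, 0]
    - [0, 0, 0]
    - [0, 0, 0]
    - [0, 0, 0]
    - [0, 0, 0]
    - [0, 0, 0]
    - [0, 0, 0]
    - [0, 0, 0]
  claw: [0, 0, 0, 0, 0, 0, 0, 0, 0, 0]

```text
time_s: 7.45
tcp_pos: [0.5747, -0.0376, 0.0711]
eef_rot: [-180.0, -0.1, -15.5]
contact_force: [-5.9, 2.0, 20.2]
gripper_width: 0.0004
gripper_force: 9.5
```

It's on its stop: the force rose while z stayed at 71 mm. I'll lift, back off and check.

Request:
jog_arm:
  travel:
    - [0, 0, -0.04]
    - [0, 0, -0.12]
    - [0, 0, -0.2]
    - [-0.05, -0.08, -0.28]
    - [-0.13, -0.16, -0.35]
    - [-0.21, -0.2, -0.36]
    - [-0.21, -0.2, -0.36]
    - [-0.21, -0.2, -0.36]
    - [-0.21, -0.2, -0.36]
    - [-0.21, -0.2, -0.36]
  dr:
    - [0, 0, 0]
    - [0, 0, 0]
    - [0, 0, 0]
    - [0, 0, 0]
    - [0, 0, 0]
    - [0, 0, 0]
    - [0, 0, 0]
    - [0, 0, 0]
    - [0, 0, 0]
    - [0, 0, 0]
  claw: [0, 0, 0, 0, 0, 0, 0, 0, 0, 0]

```text
time_s: 8.7
tcp_pos: [0.5004, 0.0861, 0.2484]
eef_rot: [179.9, 0.0, -15.6]
contact_force: [-0.7, 0.4, -0.0]
gripper_width: 0.0002
gripper_force: 0.0
```

```bash
python3 fit.py; python3 look.py w4.png; python3 - <<'E'
from h import *
np.set_printoptions(precision=1,suppress=True)
C=cam('wrist')
p=np.array([555.6,-32.]);d=np.array([.963,-.27])
v,u=np.mgrid[0:384,0:512]; P=depthpt(C,np.c_[u.ravel(),v.ravel()])*1000
q=P[:,:2]-p; a=q@d; b=q@[.27,.963]
for x in range(-28,30,4):
    k=(abs(b)<8)&(abs(a-x)<2)&(P[:,2]<100); print(x,np.median(P[k,2]).round(1),end='; ')
a=cam('side')[0]['pixels'][110:300,150:380,::-1]
f=cv2.resize(a,None,fx=1.7,fy=1.7,interpolation=cv2.INTER_CUBIC)
w=cv2.resize(C[0]['pixels'][0:190,100:,::-1],None,fx=.95*1.0,fy=323/190)
cv2.imwrite('pics/c4.png',np.hstack([f,cv2.resize(w,(400,323))]))
E
```

```text
[ 341   58   32   63 1828] mean [556.8 -32.5] [array([556.1, -32.6]), array([29.1, 59.1]), np.float64(78.0)]
[154  66  21  49 872] mean [606. 147.] [array([605.6, 147.1]), array([17.3, 44.3]), np.float64(74.5)]
[214  77  28  28 764] mean [589.1  87.5] [array([589. ,  87.7]), array([26.3, 25. ]), np.float64(74.4)]
[278  76  28  29 645] mean [572.7  27.9] [array([572.7,  27.7]), array([26.4, 25.9]), np.float64(74.4)]
8.75 [0.5004 0.0861 0.2485] [179.9514   0.0472 -15.6366] [ 0.9606  0.491  -0.1851] 0.0004229178423063682
power_raised 0.73 [362.1  58.8] [ 0.5817 -0.0399  0.0827] depth [ 0.5822 -0.0442  0.0695]
power_pivot 0.83 [354.9  88.9] [ 0.5572 -0.032   0.071 ] depth [ 0.5572 -0.0319  0.0715]
power_base 0.85 [352.5  88.4] [ 0.5579 -0.0331  0.06  ] depth [ 0.5583 -0.0295  0.0724]
tare_top 0.56 [162.3  91. ] [0.6056 0.1489 0.072 ] depth [0.6056 0.1489 0.072 ]
tare_base 0.95 [168.   92.9] [0.6036 0.1469 0.06  ] depth [0.6024 0.1441 0.0724]
units_base 0.91 [288.9  92.5] [0.5713 0.0294 0.06  ] depth [0.5713 0.0308 0.0723]
count_base 0.59 [230.6  91.6] [0.5879 0.0858 0.06  ] depth [0.5873 0.0852 0.0714]
-28 81.6; -24 81.5; -20 79.8; -16 78.2; -12 76.8; -8 74.9; -4 73.1; 0 71.4; 4 71.2; 8 71.2; 12 71.2; 16 71.1; 20 71.2; 24 71.2; 28 71.3;
```

View pics/c4.png

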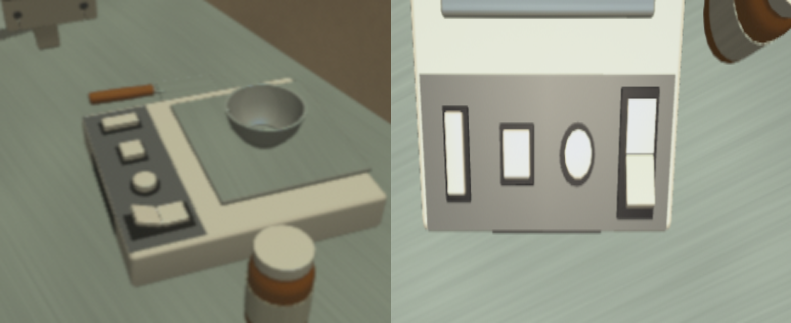

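The rocker is fully on: the pan-side facet is level at 71.2 mm and the robot-side end is raised (wrist crop (640,180)). Next is the tare key.

Request:
jog_arm:
  travel:
    - [0.085, -0.087, 0.04]
    - [0.17, -0.174, 0.09]
    - [0.17, -0.174, 0.17]
    - [0.17, -0.174, 0.24]
    - [0.17, -0.174, 0.3]
    - [0.17, -0.174, 0.33]
    - [0.17, -0.174, 0.335]
    - [0.17, -0.174, 0.335]
    - [0.17, -0.174, 0.335]
    - [0.17, -0.174, 0.335]
  dr:
    - [0, 0, 0]
    - [0, 0, 0]
    - [0, 0, 0]
    - [0, 0, 0]
    - [0, 0, 0]
    - [0, 0, 0]
    - [0, 0, 0]
    - [0, 0, 0]
    - [0, 0, 0]
    - [0, 0, 0]
  claw: [0, 0, 0, 0, 0, 0, 0, 0, 0, 0]

```text
time_s: 10.55
tcp_pos: [0.6058, 0.1481, 0.0825]
eef_rot: [-179.9, -0.1, -15.6]
contact_force: [-0.3, 0.6, -0.0]
gripper_width: 0.0004
gripper_force: 0.0
```

Request:
jog_arm:
  travel:
    - [0, 0.002, 0.01]
    - [0, 0.002, 0.017]
    - [0, 0.002, 0.021]
    - [0, 0.002, 0.024]
    - [0, 0.002, 0.027]
    - [0, 0.002, 0.029]
    - [0, 0.002, 0.031]
    - [0, 0.002, 0.032]
    - [0, 0.002, 0.033]
    - [0, 0.002, 0.033]
  dr:
    - [0, 0, 0]
    - [0, 0, 0]
    - [0, 0, 0]
    - [0, 0, 0]
    - [0, 0, 0]
    - [0, 0, 0]
    - [0, 0, 0]
    - [0, 0, 0]
    - [0, 0, 0]
    - [0, 0, 0]
  claw: [0, 0, 0, 0, 0, 0, 0, 0, 0, 0]

```text
time_s: 11.8
tcp_pos: [0.605, 0.1467, 0.067]
eef_rot: [180.0, -0.0, -15.5]
contact_force: [-8.1, -2.0, 17.9]
gripper_width: 0.0004
gripper_force: 8.9
```

17.9 N at z = 67 mm means the key is on its stop. Now I'll release it and back away.

Request:
jog_arm:
  travel:
    - [0, 0, -0.02]
    - [0, 0, -0.08]
    - [0, 0, -0.16]
    - [0, 0, -0.24]
    - [-0.07, 0.08, -0.32]
    - [-0.17, 0.17, -0.37]
    - [-0.17, 0.17, -0.37]
    - [-0.17, 0.17, -0.37]
    - [-0.17, 0.17, -0.37]
    - [-0.17, 0.17, -0.37]
  dr:
    - [0, 0, 0]
    - [0, 0, 0]
    - [0, 0, 0]
    - [0, 0, 0]
    - [0, 0, 0]
    - [0, 0, 0]
    - [0, 0, 0]
    - [0, 0, 0]
    - [0, 0, 0]
    - [0, 0, 0]
  claw: [0, 0, 0, 0, 0, 0, 0, 0, 0, 0]

```text
time_s: 13.05
tcp_pos: [0.5009, 0.0882, 0.2489]
eef_rot: [179.9, 0.1, -15.6]
contact_force: [0.2, -0.1, -0.6]
gripper_width: 0.0005
gripper_force: 0.0
```

```bash
python3 - <<'E'
from h import *
np.set_printoptions(precision=1,suppress=True)
C=cam('wrist')
v,u=np.mgrid[0:384,0:512]; P=depthpt(C,np.c_[u.ravel(),v.ravel()])*1000
for n,p in [('tare',(605.7,147)),('count',(589.2,87.5)),('units',(572.6,28)),('rock+',(575,-37.6)),('rock-',(536,-27))]:
    k=np.hypot(*(P[:,:2]-p).T)<6; print(n,np.median(P[k,2]).round(1))
s=r.get_state();print(s['time_s'],s['tcp_pos'],s['contact_force'])
E
```

```text
tare 72.0
count 72.1
units 72.0
rock+ 71.0
rock- 80.1
13.1 [0.5 0.1 0.2] [-0.5 -0.8 -0.3]
```

```bash
python3 -c "
from plant import r
print(r.close_job())"
```

```text
the job is handed in; nothing more can be done
None
```

The scale is switched on with the rocker pressed to its stop, and the tare key was then pressed fully down and came back up. The depth check shows the round and square keys still at 72 mm, no move went near the bowl, jar or spreader, and the job was handed in at about 13 s.

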